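# Stamp a wooden block in the spring-return marking press

## Robot

A 7-joint arm with a two-finger parallel gripper is mounted at the origin on a cart in front of the work surface, level with it; the furniture and walls round the work are solid. World frame = base frame: x ahead of the robot, y to its left, z up, the work surface at z = 0. Lengths are in mm, angles in rad, forces in N, time in s.
With the tool pointing down it reaches from about 400 to 875 mm from the base axis. Payload 19.3 kg.
Tool frame: the origin (TCP) lies at the very end of the fingers, on their centre line; the grasp point (between the pads) lies 19 mm behind it (grip_point_offset is the z of the grasp point in the tool frame, in mm); z points along the fingers, x is the direction in which the jaws open and shut, and the axes are right-handed (so a half turn about z gives the same grasp; the last joint's range is limited). The gripper opens to 85 mm and grips with 20 to 120 N. Pads are 22 mm wide; open, the fingers measure 114 mm over their backs; the gripper's body (76 mm by 85 mm) begins 54 mm behind the grasp point. The pads swing forward as they close: fully open they stand 13 mm farther back than shut.
Start: joints at [-1.267, 0.521, -0.036, 1.599, 0.021, 1.021, -0.113], TCP at [228.24, 581.826, 231.291] pointing down, gripper open.
Joint ranges: [-2.91, 2.91], [-0.3, 2.13], [-1.5, 1.42], [0.17, 2.43], [-1.26, 4.41], [0.16, 1.93], [-2.52, 2.52]. Speed limits (rad/s): [1.89, 1.89, 2.39, 2.39, 3.01, 3.01, 3.01].

## Interface

Orientations are given as a 3x3 rotation matrix whose columns are the frame's x, y, z axes.
In Python, from workcell import movep, movel, goto_joints, open_gripper, clamp, wait, inverse_kinematics, read_state, camera, PlanningError, finish_job, grip_point_offset gives the robot as it stands. Calls block until the motion is done:
- movep(position, orientation): joint-space move of the TCP to a pose.
- movel(position, frame=None, max_speed=150, guard=None): straight line of the TCP; frame=None keeps the orientation; max_speed is the mean speed in mm/s. With guard (N) it stops when the force on the tool has changed by that much, and returns True; else False.
- goto_joints(angles): joint-space move.
- open_gripper() and clamp(): open the fingers fully, or close them until they stop; the grip force is fixed at half the most.
- wait(seconds).
- inverse_kinematics(position, orientation): joint angles nearest the present ones, or None.
- read_state(): the state.
- camera(name): name is "scene" or "side" or "wrist"; returns a dict with "image" (420x560x3 uint8, blue, green, red), "range_z" (420x560 float32, mm along the optical axis (not along the pixel's ray), 0 where there is no reading), "fx", "fy", "cx", "cy" (pixels), "cam_to_world" (4x4, takes a point from camera to world coordinates). Camera axes: x right, y up, looking along -z (the intrinsics and any distortion apply to the point x, -y, -z); pixel columns grow to the right and rows downward; lengths in mm; the calibration is good to about 2 mm. A picture is of the moment at which its call begins.
A pose or a line that the arm cannot do raises PlanningError and nothing moves.
- finish_job(): hands the job in, once; it reports no verdict.
The state is a dict: "time": time; "qpos": joint angles; "qvel": joint speeds; "joint_efforts": joint torques, N m; "eef_pos": TCP position; "tool_rot": TCP orientation; "ft_force": force on the tool from outside, world axes, zero at the start; "torque": the same for the moment, N m; "finger_gap": finger opening in mm.
Only numpy, scipy, OpenCV 4.12 (cv2) and the standard library are available. Lean on these libraries where they do the work, as an engineer would, in place of code of your own. Each camera call takes 0.05 s, during which the arm holds its last target. There are 200 camera calls.

## Task

Lay the small wooden block lengthwise on the narrow anvil of the marking press, centred across it and with its end against the back stop, and let go of it. Then push the press's bar down until the stamp bears firmly on the block, hold it there for a moment, and ease the bar slowly back up to its rest, keeping hold of the spring all the way instead of letting the arm snap up. Leave the other things on the bench as they are.

Things in the scene. Friction and masses are not known exactly. Their poses are not given: they have to be found in the camera images.
- block_mid (a point): Centre of the plain brown wooden block, loose, about 0.1 kg, lying on its side on the bench, left or right of the press: 88 mm long, 42 mm wide, 40 mm high, so this point is 20 mm above what it lies on. The axes are the block's: z along the 88 mm length (level), y across the 42 mm width (level), x along the 40 mm height.
- press: Grey marking press screwed to the bench, with raised arm and cross bar. Origin at the bench under the base; x level to its rear (away from the robot), y left, z up. Base 245 x 130 x 14 mm (x -130 to +115); at the rear two cheeks (y out to +-30, x 70 to 114, 100 mm high) carry the hinge. The arm hangs over the anvil: a hand gets in only tilted (30 to 45 degrees), leaning back to -x below the bar.
- press_seat (a point): Where the block's centre belongs; axes as the press. It is 1 mm behind the press's origin and 44 mm above the bench: over the middle of the steel anvil strip (44 mm wide, x -55 to +45, top 24 mm above the bench), 20 mm above its top and 44 mm in front of the back stop's face (stop 44 mm wide, top 48 mm above the bench).
- press_hinge (a point): Hinge axis of the arm, level and along the press's y; 90 mm behind the press's origin, 85 mm above the bench.
- press_bar (a point): Centre of the black round cross bar at the arm's end: 20 mm thick, 132 mm long along the press's y, 200 mm from the hinge axis. At rest it is 39 mm in front of the press's origin and 238 mm above the bench; pushed down it swings forward (-x) and down about the hinge to 110 mm in front and 85 mm up. The arm is 22 mm wide and 16 mm thick.
- press_angle (a joint): Arm angle in rad: 0 raised at rest on its upper stop, 50 degrees above level; grows as it is pushed down; 0.873 is level, where the stamp meets the 40 mm block on the anvil; end stop 0.97. A spring pushes it up: square to the arm, about 2 N on the bar starts it, about 7 N holds it just above the block. Let go, it snaps up.
- press_arm: The press's steel arm with its bar and stamp; origin on the hinge axis. The stamp, 18 mm round, sits under the arm 90 mm from the hinge axis; with the arm level its face is 64 mm above the bench, over the middle of a block that lies in place.
- sponge: Tan rubber cleaning block, 100 x 79 x 44 mm, loose, a bystander on the other side of the press from the wooden block. Origin under its centre.
- glue_bottle: Cream glue bottle with a nozzle, 56 mm round, 168 mm high, loose, a bystander at the right rear. Origin under its centre.
- brad_tin: Low round tin with a green lid, 57 mm round, 28 mm high, loose bystander, front left corner of the bench. Origin under its centre.
- wedge: Thin wooden wedge lying flat, 22 x 90 x 12 mm, loose bystander, front left. Origin under its centre.
- sanding_block: Sanding sponge 40 x 70 x 26 mm, loose bystander at the bench's front edge before the press. Origin under its centre.
Things that resemble listed ones, but are neither listed nor needed, are in the scene too. Leave any purple look-alike of the part that bears block_mid alone.

How it is judged:
By the outcome, as a careful person would: the job done as asked, in the order asked, and still so for the second after the job is handed in, with the robot touching nothing.
It also fails if it takes over 72 s, if anything falls off the work surface, if the arm or the gripper's body presses on something with over 40 N, if the wrist force passes 120 N, or if a joint passes its speed limit or range.

## Working session

There is one attempt and no reset: what is moved stays moved. The work goes in short steps, each a Python script; the robot and the scene stay as the last script left them, time stands still between calls to the robot, and variables do not carry over. Pictures are saved under pics/ and viewed, about 8 in all and at most 12, crops included, and the job is handed in when it is done.

```bash
mkdir -p pics; ls
python3 - <<'E'
from workcell import *
import cv2,numpy as np,pickle
d={n:camera(n) for n in("scene","side")}
pickle.dump(d,open('v0.pkl','wb'))
for n in d:
    cv2.imwrite(f'pics/{n}0.png',d[n]['image']); print(n,d[n]['fx'],d[n]['cx'],d[n]['cy'],d[n]['cam_to_world'].round(3).tolist(),[k for k in d[n]], (d[n]['range_z']>0).mean())
s=read_state();print(s['time'],s['tool_rot'],s['ft_force'],grip_point_offset,s['finger_gap'])
E
```

```text
pics
scene 466.13831683740676 279.2129235581729 215.3253530089851 [[-0.488, 0.524, -0.698, -522.209], [-0.873, -0.274, 0.404, 745.852], [0.021, 0.807, 0.591, 1051.539], [0.0, 0.0, 0.0, 1.0]] ['image', 'range_z', 'fx', 'fy', 'cx', 'cy', 'cam_to_world'] 0.9045663265306122
side 399.5187969555455 278.95781719437616 215.06729159639147 [[-0.769, 0.559, -0.311, 140.485], [-0.64, -0.664, 0.387, 635.949], [0.01, 0.496, 0.868, 1320.314], [0.0, 0.0, 0.0, 1.0]] ['image', 'range_z', 'fx', 'fy', 'cx', 'cy', 'cam_to_world'] 0.9960076530612245
0.1 [[ 3.65162647e-01  9.30943695e-01 -2.79853503e-04]
 [ 9.30943178e-01 -3.65162741e-01 -9.85617263e-04]
 [-1.01974625e-03  9.93828995e-05 -9.99999475e-01]] [0.4242496  0.99654573 0.47688397] -18.700000000000003 85.30122210747021
```

View pics/scene0.png

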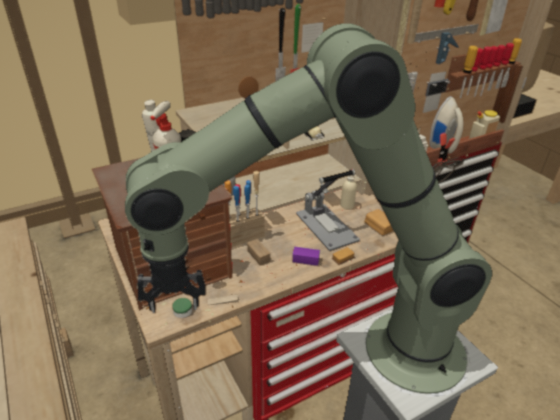

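View pics/side0.png

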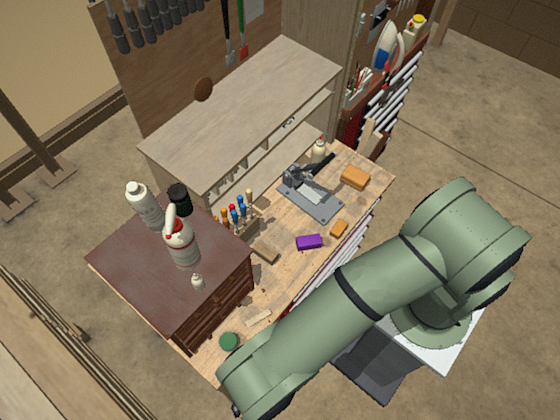

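Scene view: brown block about (258,252), press base about (327,225), purple look-alike at (306,256), sponge at (380,222). Side view: block (265,252), press (312,195). I'll get rough positions, then look with the wrist camera.

```bash
cat > h.py <<'E'
import numpy as np,cv2,pickle
from workcell import *
def ray(c,uv):
    u,v=uv; d=np.array([(u-c['cx'])/c['fx'],-(v-c['cy'])/c['fy'],-1.]); T=np.array(c['cam_to_world'])
    return T[:3,3],T[:3,:3]@d
def plane(c,uv,z):
    o,d=ray(c,uv); return o+d*(z-o[2])/d[2]
def pt(c,uv):
    o,d=ray(c,uv); return o+d*c['range_z'][int(uv[1]),int(uv[0])]
def R(z,x):
    z=np.array(z,float);z/=np.linalg.norm(z);x=np.array(x,float);x-=z*(x@z);x/=np.linalg.norm(x)
    return np.c_[x,np.cross(z,x),z]
E
python3 - <<'E'
from h import *
d=pickle.load(open('v0.pkl','rb'))
for n,L in dict(scene=[(258,250),(306,255),(335,232),(380,222),(343,256),(183,305),(222,297),(348,195)],side=[(265,252),(309,241),(318,208),(355,177),(339,228),(229,341),(257,318),(319,148)]).items():
    for p in L: print(n,p,pt(d[n],p).round())
for p in [(620,200,400),(560,100,400),(560,200,400)]:
  for a in (0,1):
    print(p,inverse_kinematics(p,R((0,0,-1),(a,1-a,0))))
E
```

```text
scene (258, 250) [538. 210.  38.]
scene (306, 255) [439.  83.  41.]
scene (335, 232) [524. -94.  12.]
scene (380, 222) [ 468. -251.   41.]
scene (343, 256) [389. -31.  28.]
scene (183, 305) [431. 511.  27.]
scene (222, 297) [427. 391.   5.]
scene (348, 195) [ 634. -226.   67.]
side (265, 252) [542. 211.  38.]
side (309, 241) [449.  78.  39.]
side (318, 208) [515. -67.  11.]
side (355, 177) [ 481. -257.   41.]
side (339, 228) [400. -40.  28.]
side (229, 341) [433. 513.  21.]
side (257, 318) [416. 398.   5.]
side (319, 148) [ 645. -229.  114.]
(620, 200, 400) [-0.46026977  0.45781155  0.09248889  1.27989982 -0.04139496  1.40571621
  1.20034357]
(620, 200, 400) [-0.64641106  0.47991208  0.40040899  1.29149136 -0.1834715   1.40589019
 -0.25678511]
(560, 100, 400) [-0.44318586  0.3038242   0.21973641  1.51519846 -0.06719946  1.32997271
  1.35363275]
(560, 100, 400) [-0.66007329  0.32907374  0.52407511  1.52607989 -0.16724649  1.33130257
 -0.11953238]
(560, 200, 400) [-0.50960761  0.34882738  0.09509922  1.44270777 -0.03325711  1.35162709
  1.15782521]
(560, 200, 400) [-0.72406873  0.36709901  0.40611214  1.45441353 -0.14583099  1.34990134
 -0.31021621]
```

Run:
```python
from h import *
D=[]
for i,p in enumerate([(500,190,380),(480,-80,430)]):
    movep(p,R((0,0,-1),(0,1,0)))
    w=camera('wrist');D.append(w);cv2.imwrite(f'pics/w{i}.png',w['image']);print(w['cam_to_world'].round(2).tolist(),w['fx'])
s=camera('scene');D.append(s);s=camera('side');D.append(s)
pickle.dump(D,open('v1.pkl','wb'));print(read_state()['time'],(read_state()['ft_force']).round(1))
cv2.imwrite('pics/w01.png',cv2.resize(np.hstack([D[0]['image'],D[1]['image']]),(800,300),interpolation=cv2.INTER_AREA))
```

```text
[[-0.0, -0.96, -0.27, 431.17], [1.0, -0.0, 0.0, 190.85], [-0.0, -0.27, 0.96, 522.26], [0.0, 0.0, 0.0, 1.0]] 312.4263680836515
[[-0.0, -0.96, -0.27, 411.83], [1.0, -0.0, 0.0, -78.68], [-0.0, -0.27, 0.96, 572.23], [0.0, 0.0, 0.0, 1.0]] 312.4263680836515
3.1833 [-1.   0.5 -0.9]
```

View pics/w0.png

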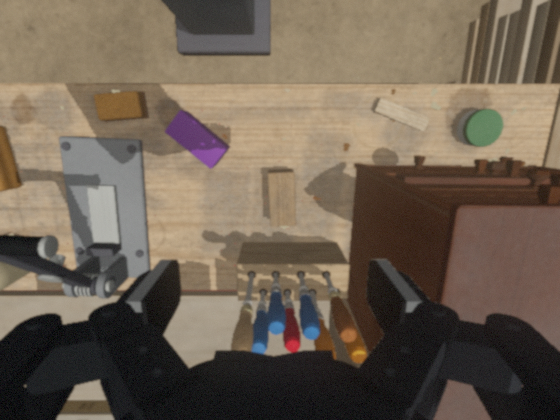

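View pics/w1.png

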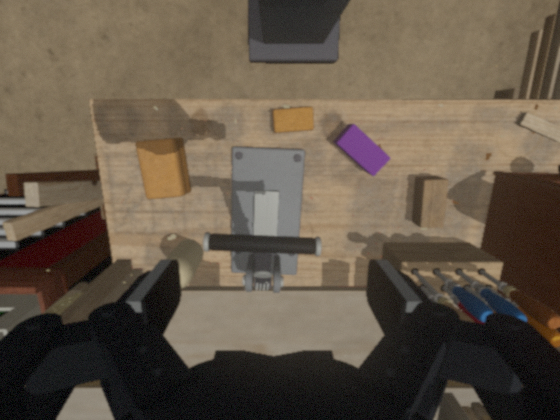

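Wrist 0: block top at (281,198), nearly along world x, tool rack behind it at row 245 and up, chest to its left. Wrist 1: press base corners about (234,148)–(302,272), anvil strip at (266,215), bar from (206,242) to (320,245).

```bash
cat >> h.py <<'E'
def cloud(c):
    T=np.array(c['cam_to_world']);r=c['range_z'];v,u=np.mgrid[:420,:560]
    P=np.stack([(u-c['cx'])/c['fx']*r,-(v-c['cy'])/c['fy']*r,-r],-1)
    P=P@T[:3,:3].T+T[:3,3];P[r==0]=1e4;return P
def rect(c,zlo,zhi,x,y,zp=None):
    P=cloud(c);m=(P[...,2]>zlo)&(P[...,2]<zhi)&(P[...,0]>x[0])&(P[...,0]<x[1])&(P[...,1]>y[0])&(P[...,1]<y[1])
    n,l,s,ce=cv2.connectedComponentsWithStats(m.astype(np.uint8));k=1+s[1:,4].argmax()
    Q=P[l==k]; zp=np.median(Q[:,2]) if zp is None else zp
    v,u=np.where(l==k); Q=np.array([plane(c,(a,b),zp)[:2] for a,b in zip(u,v)],np.float32)
    return np.median(P[l==k][:,2]).round(1),s[k,4],cv2.minAreaRect(Q),[t.round(1).tolist() for t in cv2.boxPoints(cv2.minAreaRect(Q))]
E
python3 - <<'E'
from h import *
D=pickle.load(open('v1.pkl','rb'))
for i,c in enumerate(D):
  for n,a in dict(block=(32,46,(480,610),(160,260),40),base=(9,18,(400,720),(-180,0),14),anvil=(20,28,(400,720),(-180,0),24),bar=(225,255,(400,650),(-200,50),243),stop=(44,51,(500,720),(-150,-50),48)).items():
    try: print(i,n,rect(c,*a))
    except Exception as e: print(i,n,e)
for c in D[:2]:
  P=cloud(c); q=P[(P[...,0]>520)&(P[...,0]<720)&(P[...,1]>130)&(P[...,1]<290)&(P[...,2]>55)&(P[...,2]<400)]
  print('rack',q.min(0),q.max(0)); q=P[(abs(P[...,2]-150)<150)&(P[...,1]>230)&(P[...,1]<500)&(P[...,0]>450)&(P[...,2]>100)]; print('chest',np.percentile(q,[0.2,99.8],axis=0))
E
```

```text
0 block (np.float64(40.1), np.int32(1432), ((547.2218017578125, 204.076904296875), (88.63804626464844, 41.781253814697266), 2.680931806564331), [[502.0, 222.89999389648438], [503.8999938964844, 181.10000610351562], [592.5, 185.3000030517578], [590.5, 227.0]])
0 base (np.float64(14.5), np.int32(7718), ((574.642578125, -90.52156066894531), (131.0688934326172, 243.9121856689453), 87.45707702636719), [[449.8999938964844, -150.60000610351562], [693.5999755859375, -161.39999389648438], [699.4000244140625, -30.5], [455.70001220703125, -19.600000381469727]])
0 anvil (np.float64(24.5), np.int32(1641), ((583.6624755859375, -91.6151351928711), (46.86206817626953, 113.225830078125), 87.2064208984375), [[526.0, -112.30000305175781], [639.0999755859375, -117.80000305175781], [641.4000244140625, -71.0], [528.2999877929688, -65.5]])
0 bar (np.float64(246.0), np.int32(1227), ((546.0294799804688, -44.76373291015625), (24.746355056762695, 59.6092529296875), 0.0735585168004036), [[533.5999755859375, -15.0], [533.7000122070312, -74.5999984741211], [558.4000244140625, -74.5999984741211], [558.400024414062
[... 4283 characters left out ...]
77929688, -15.0], [533.0999755859375, -14.0]])
3 stop (np.float64(46.3), np.int32(21), ((633.2662353515625, -90.96841430664062), (13.924463272094727, 41.033206939697266), 5.333728790283203), [[624.4000244140625, -71.19999694824219], [628.2000122070312, -112.0], [642.0999755859375, -110.69999694824219], [638.2999877929688, -69.9000015258789]])
rack [632.0338708  130.63601571  55.00112898] [719.9889126  289.98474877 266.40167131]
chest [[474.11480528 230.54637104 100.50414553]
 [755.07010894 484.52055823 289.64133878]]
rack [631.93146588 130.0515143   55.00779206] [719.37262995 289.99284788 316.39716265]
chest [[494.42815454 230.17638875 100.11379412]
 [695.13333326 336.87791307 237.07615081]]
```

```bash
cat >> h.py <<'E'
th=np.radians(40)
def frame(yaw): 
    c,s=np.cos(yaw),np.sin(yaw); return np.array([[c,-s,0],[s,c,0],[0,0,1.]])
def tool(yaw,t=th): return frame(yaw)@R((np.sin(t),0,-np.cos(t)),(0,1,0))
BY,PY=np.radians(2.65),np.radians(-2.5)
B=np.array([547.2,204.1,20]);O=np.array([582.5,-92.5,0])
G=np.array([-20,0,7.])   # grasp point from block centre, block frame
def tcp(c,yaw): return c+frame(yaw)@G+18.7*tool(yaw)[:,2]
SEAT=O+frame(PY)@np.array([1,0,44.])
def pp(x,y,z): return O+frame(PY)@np.array([x,y,z])
E
python3 - <<'E'
from h import *
D=pickle.load(open('v1.pkl','rb'))
P=cloud(D[0]);q=P[(P[...,2]>60)&(P[...,2]<300)&(P[...,1]>225)&(P[...,0]<600)&(P[...,0]>300)];print('chest',np.percentile(q,[.5,99.5],axis=0).round())
T=tool(BY);p=tcp(B,BY)
for a in (130,0): print(inverse_kinematics(p-a*T[:,2],T))
T=tool(PY)
for dx,dz in((-170,60),(-170,14),(-3,14),(0,0)): print(inverse_kinematics(tcp(SEAT+frame(PY)@[dx,0,dz],PY),T))
Dn=tool(PY,0)
for g in (50,25,0): 
  a=np.radians(g);print(inverse_kinematics(pp(90-200*np.cos(a),0,95+200*np.sin(a)),Dn))
movep(tcp(B,BY)-130*tool(BY)[:,2],tool(BY))
movel(tcp(B,BY),max_speed=120,guard=8)
s=read_state();print(s['eef_pos'],tcp(B,BY),s['ft_force'].round(1),s['time'])
clamp();s=read_state();print(s['finger_gap'],s['ft_force'].round(1))
movel(s['eef_pos']+[0,0,100.],max_speed=150)
s=read_state();print(s['finger_gap'],s['ft_force'].round(1),s['time'])
c=camera('wrist');cv2.imwrite('pics/g.png',c['image'])
E
```

```text
chest [[476. 324.  62.]
 [596. 530. 288.]]
None
[ 0.24570904  1.31256013 -1.28490676  2.30460456  2.19686207  1.51849273
 -0.54624927]
None
None
[ 0.9938485   1.16369746 -1.27979606  2.33845499  2.25802792  1.03735527
 -0.13593274]
[ 0.9950877   1.21848937 -1.28104566  2.32903691  2.28431327  1.06903583
 -0.11298397]
[-0.14568305  0.39709731  0.27383313  1.78822903 -0.12683379  0.97338464
  1.70654868]
[-0.13385469  0.40454825  0.25054811  1.98855065 -0.1414058   0.76485609
  1.72672228]
[-0.10250175  0.52368197  0.21382162  2.09407134 -0.20675455  0.54323516
  1.78819446]Traceback (most recent call last):
  File "<stdin>", line 11, in <module>
workcell.PlanningError: the arm cannot take that pose within its joint ranges
```

Run:
```python
from h import *
for flip in (0,1):
 for td in (28,30,32,34,37,40,45):
  t=np.radians(td);o=''
  for c,yaw,L in ((B,BY,[(0,0),(0,40),(0,100),(-20,60),(-60,60)]),(SEAT,PY,[(0,0),(0,14),(-50,14),(-100,14),(-130,14),(-150,14),(-150,60),(-150,120),(-120,200)])):
   T=tool(yaw,t); 
   if flip: T=T@np.diag([-1,-1,1])
   for dx,dz in L:
    p=c+frame(yaw)@(G+[dx,0,dz])+18.7*T[:,2]; q=inverse_kinematics(p,T)
    o+=' --- ' if q is None else f' {q[4]:.1f}/{q[5]:.1f}/{q[6]:.1f}'
   o+=' |'
  print(flip,td,o)
```

```text
0 28  1.9/1.3/-0.4 1.8/1.2/-0.4 1.6/1.1/-0.3 1.8/1.2/-0.4 1.8/1.2/-0.5 | 1.9/1.0/0.1 1.9/0.9/0.1 1.9/0.9/0.0 ---  ---  ---  ---  ---  -0.2/0.2/1.8 |
0 30  2.0/1.3/-0.4 1.9/1.2/-0.4 1.7/1.1/-0.4 1.8/1.2/-0.5 1.8/1.2/-0.6 | 2.0/1.0/0.1 1.9/0.9/0.1 2.0/0.9/-0.0 ---  ---  ---  ---  ---  0.5/0.2/1.2 |
0 32  2.0/1.3/-0.5 1.9/1.3/-0.5 1.7/1.1/-0.4 1.9/1.2/-0.5 1.8/1.2/-0.6 | 2.0/1.0/0.0 2.0/0.9/0.0 2.0/1.0/-0.1 ---  ---  ---  ---  ---  1.0/0.2/0.7 |
0 34  2.1/1.4/-0.5 2.0/1.3/-0.5 1.8/1.1/-0.5 1.9/1.3/-0.5 1.9/1.3/-0.7 | 2.1/1.0/-0.0 2.1/1.0/-0.0 2.1/1.0/-0.1 ---  ---  ---  ---  ---  ---  |
0 37  2.1/1.4/-0.5 2.0/1.4/-0.5 1.9/1.2/-0.5 2.0/1.3/-0.6 ---  | 2.2/1.0/-0.1 2.2/1.0/-0.1 ---  ---  ---  ---  ---  ---  ---  |
0 40  2.2/1.5/-0.5 2.1/1.4/-0.6 1.9/1.3/-0.6 2.0/1.4/-0.6 ---  | 2.3/1.1/-0.1 2.3/1.0/-0.1 ---  ---  ---  ---  ---  ---  ---  |
0 45  2.3/1.6/-0.6 2.2/1.6/-0.6 2.0/1.4/-0.7 2.1/1.5/-0.7 ---  | 2.4/1.1/-0.2 2.4/1.1/-0.2 ---  ---  ---  ---  ---  ---  ---  |
1 28  1.9/0.7/2.4 1.8/0.7/2.5 ---  1.8/0.6/2.5 1.8/0.8/2.5 | 2.3/0.3/2.5 2.6/0.2/2.2 2.3/0.4/2.5 ---  ---  ---  ---  ---  -1.0/0.3/-0.5 |
1 30  2.0/0.9/2.5 1.9/0.7/2.4 1.7/0.4/2.5 1.8/0.8/2.5 1.8/1.0/2.5 | 2.5/0.4/2.4 2.4/0.4/2.4 2.4/0.5/2.5 ---  ---  ---  ---  ---  0.5/0.2/-2.0 |
1 32  2.0/0.9/2.4 1.9/0.9/2.5 1.8/0.5/2.5 1.9/0.8/2.4 1.8/1.2/2.5 | 2.6/0.4/2.3 2.5/0.4/2.3 2.5/0.5/2.3 ---  ---  ---  ---  ---  1.0/0.2/-2.5 |
1 34  2.0/1.2/2.5 2.0/0.9/2.4 1.8/0.7/2.5 1.9/1.1/2.5 1.9/1.3/2.5 | 2.4/0.6/2.5 2.4/0.5/2.5 2.6/0.6/2.2 ---  ---  ---  ---  ---  ---  |
1 37  2.1/1.2/2.5 2.0/1.1/2.5 1.9/0.9/2.4 2.0/1.1/2.4 ---  | 2.6/0.6/2.3 2.5/0.6/2.4 ---  ---  ---  ---  ---  ---  ---  |
1 40  2.2/1.3/2.4 2.1/1.2/2.4 1.9/1.1/2.5 2.0/1.4/2.5 ---  | 2.7/0.7/2.2 2.7/0.7/2.2 ---  ---  ---  ---  ---  ---  ---  |
1 45  2.3/1.5/2.4 2.2/1.4/2.3 2.0/1.4/2.5 2.1/1.3/2.3 ---  | 2.9/0.8/2.1 2.8/0.8/2.1 ---  ---  ---  ---  ---  ---  ---  |
```

Run:
```python
from h import *
for td in (32,35,38):
  t=np.radians(td);T=tool(PY,t);u=-T[:,2]
  def f(dx,dy,dz,s=0): 
    q=inverse_kinematics(SEAT+frame(PY)@(G+[dx,dy,dz])-(-18.7+0)*T[:,2]+s*u,T); return 'x' if q is None else f'{q[0]:.1f},{q[2]:.1f},{q[3]:.1f},{q[4]:.1f},{q[5]:.1f},{q[6]:.1f}'
  print(td,'in ',[f(-5,y,14) for y in (0,40,80,120,160,200)])
  print('  back',[f(-d,0,2) for d in (10,20,30,40,50)],'u',[f(0,0,0,s) for s in (15,30,45,55)])
  print('  out u45',[f(0,y,0,45) for y in (50,100,150)],[f(0,y,0,45) for y in (-50,-100,-150)],'up',[f(0,150,d,45) for d in (60,120,180)])
  T=tool(BY,t);print('  pick',[None if (q:=inverse_kinematics(B+frame(BY)@G+18.7*T[:,2]+[0,0,z],T)) is None else q.round(1).tolist() for z in (0,60,100,150,200,250)])
```

```text
32 in  ['1.0,-1.3,2.3,2.0,0.9,0.0', '0.9,-1.3,2.3,2.0,1.0,-0.1', '0.8,-1.3,2.3,2.0,1.1,-0.2', '0.7,-1.3,2.3,2.0,1.1,-0.2', '0.6,-1.3,2.2,2.0,1.2,-0.3', '0.5,-1.3,2.2,1.9,1.2,-0.3']
  back ['1.0,-1.3,2.3,2.0,1.0,-0.0', '1.0,-1.3,2.3,2.0,1.0,-0.0', '1.0,-1.3,2.3,2.1,1.0,-0.0', '1.0,-1.3,2.3,2.1,1.0,-0.1', '1.0,-1.3,2.4,2.1,1.0,-0.1'] u ['1.0,-1.3,2.3,2.0,1.0,0.0', '1.0,-1.3,2.3,2.0,0.9,-0.0', '1.0,-1.3,2.3,2.0,0.9,-0.0', '1.0,-1.3,2.3,1.9,0.9,-0.0']
  out u45 ['0.9,-1.3,2.3,2.0,1.0,-0.1', '0.7,-1.3,2.3,1.9,1.0,-0.2', '0.6,-1.3,2.3,1.9,1.1,-0.3'] ['1.1,-1.3,2.3,1.9,0.8,0.1', '1.2,-1.3,2.2,1.9,0.8,0.3', '1.3,-1.3,2.2,1.8,0.7,0.4'] up ['0.6,-1.3,2.3,1.7,0.9,-0.3', '0.7,-1.3,2.2,1.5,0.8,-0.1', '-0.6,0.3,2.2,0.5,0.2,0.7']
  pick [[0.3, 1.2, -1.3, 2.2, 2.0, 1.3, -0.5], [0.3, 1.0, -1.3, 2.2, 1.9, 1.2, -0.4], [0.3, 0.9, -1.3, 2.2, 1.7, 1.1, -0.4], [0.3, 0.7, -1.3, 2.2, 1.6, 1.0, -0.3], [-1.1, 0.3, 0.5, 2.2, 0.7, 0.2, 0.4], [-0.7, 0.2, 0.1, 2.2, 0.8, 0.4, 0.3]]
35 in  ['1.0,-1.3,2.3,2.1,1.0,-0.1', '0.9,-1.3,2.3,2.1,1.0,-0.1', '0.8,-1.3,2.3,2.1,1.1,-0.2', '0.7,-1.3,2.3,2.1,1.2,-0.3', '0.6,-1.3,2
[... 1054 characters left out ...]
.0,-1.3,2.4,2.2,1.1,-0.1', '1.0,-1.3,2.4,2.2,1.1,-0.1', 'x', 'x'] u ['1.0,-1.3,2.3,2.2,1.0,-0.1', '1.0,-1.3,2.4,2.2,1.0,-0.1', '1.0,-1.3,2.4,2.2,1.0,-0.2', '1.0,-1.3,2.4,2.2,0.9,-0.2']
  out u45 ['0.9,-1.3,2.4,2.2,1.1,-0.3', '0.7,-1.3,2.4,2.1,1.1,-0.4', '0.6,-1.3,2.4,2.1,1.2,-0.5'] ['1.1,-1.3,2.3,2.2,0.9,-0.0', '1.3,-1.3,2.3,2.1,0.8,0.1', '1.4,-1.3,2.2,2.1,0.7,0.3'] up ['0.6,-1.3,2.4,1.9,1.0,-0.4', '0.6,-1.3,2.3,1.7,0.8,-0.3', '0.7,-1.3,2.3,1.5,0.7,-0.1']
  pick [[0.3, 1.3, -1.3, 2.3, 2.2, 1.5, -0.5], [0.2, 1.1, -1.3, 2.3, 2.0, 1.3, -0.6], [0.2, 0.9, -1.3, 2.3, 1.9, 1.2, -0.5], [0.3, 0.8, -1.3, 2.3, 1.8, 1.1, -0.5], [0.3, 0.6, -1.3, 2.2, 1.6, 1.0, -0.4], [-1.2, 0.2, 0.6, 2.2, 1.0, 0.3, 0.0]]
```

```bash
sed -i 's/th=np.radians(40)/th=np.radians(35)/' h.py
python3 - <<'E'
from h import *
import sys
movep((450,150,430),R((0,0,-1),(0,1,0)))
p=tcp(B,BY);T=tool(BY)
q0=read_state()['qpos'];q1=inverse_kinematics(p+[0,0,140],T);print(q0.round(2),q1.round(2))
for k in (.25,.5,.75,1):
    goto_joints(q0+k*(q1-q0));e=read_state()['eef_pos'];print(k,e.round())
    if e[1]>280 or e[2]<120 or e[0]>620: sys.exit()
s=read_state();print(s['time'],s['ft_force'].round(1))
c=camera('scene');cv2.imwrite('pics/s2.png',c['image'][130:330,150:470].repeat(2,0).repeat(2,1))
E
```

```text
[-0.53  0.11  0.09  1.67 -0.01  1.36  1.14] [ 0.02  0.55 -0.86  2.25  1.69  0.74 -0.53]
0.25 [496.  78. 341.]
0.5 [544.  60. 275.]
0.75 [570. 106. 210.]
1 [540. 202. 153.]
6.175 [-0.6 -0.5  0.1]
```

View pics/s2.png

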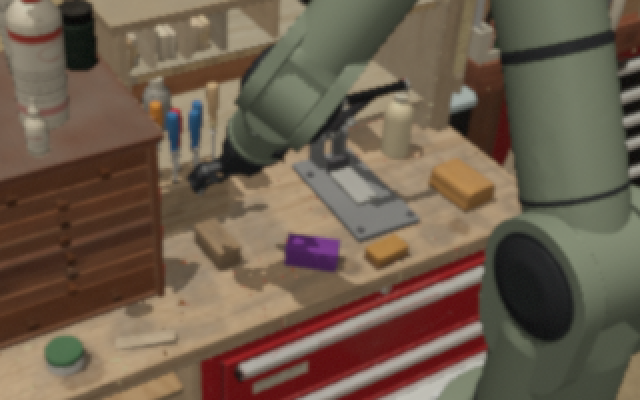

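The hand is above the brown block (crop (215,243)), the press and purple block are untouched. Picking now.

Run:
```python
from h import *
p=tcp(B,BY)
print(movel(p+[0,0,25.],max_speed=120,guard=10), movel(p,max_speed=50,guard=6))
s=read_state();print(s['eef_pos']-p,s['ft_force'].round(1),s['time'])
clamp();s=read_state();print(s['finger_gap'],s['ft_force'].round(1))
movel(s['eef_pos']+[0,0,60.],max_speed=100)
s=read_state();print(s['finger_gap'],s['ft_force'].round(1),s['time'],s['qpos'].round(2))
c=camera('wrist');pickle.dump(c,open('g.pkl','wb'));cv2.imwrite('pics/g.png',c['image'])
# feasibility of the transfer from here
for d in [(-5,160,20),(-5,80,14),(-5,0,14),(0,0,0)]:
    q=inverse_kinematics(tcp(SEAT+frame(PY)@np.array(d,float),PY),tool(PY));print(d,None if q is None else q.round(2))
```

```text
False False
[-0.15483145  0.03417209 -0.21276071] [-0.4  0.6  0.6] 7.9833
41.468716752619706 [-3.  -1.5  6.2]
41.14879666028341 [-0.5 -0.7 -0.9] 9.2083 [-0.02  0.75 -0.83  2.28  1.95  0.87 -0.75]
(-5, 160, 20) [ 0.23  0.76 -0.74  2.29  2.14  0.76 -0.74]
(-5, 80, 14) [ 0.4   0.76 -0.69  2.32  2.32  0.67 -0.74]
(-5, 0, 14) [ 0.57  0.74 -0.64  2.31  2.48  0.55 -0.72]
(0, 0, 0) [ 0.56  0.78 -0.63  2.3   2.51  0.57 -0.74]
```

View pics/g.png

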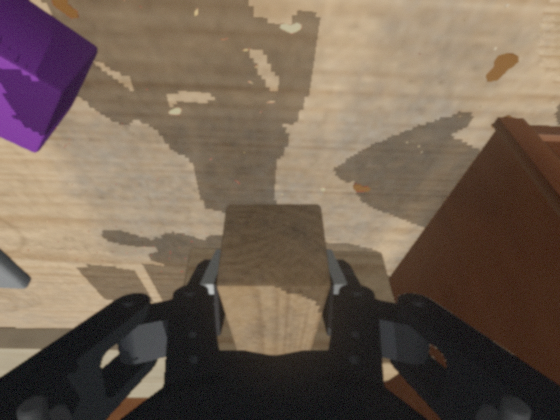

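Run:
```python
from h import *
c=pickle.load(open('g.pkl','rb'));P=cloud(c)
q=P[205:330,225:325].reshape(-1,3);q=q[(q[:,2]>40)]
L=(q-(B+[0,0,60]))@frame(BY)
for x in range(-50,20,6):
    m=(L[:,0]>x)&(L[:,0]<x+6);print(x,m.sum(),np.percentile(L[m,2],[5,50,95]).round(1) if m.any() else '',np.percentile(L[m,1],[1,99]).round(1) if m.any() else '')
f=lambda *d: tcp(SEAT+frame(PY)@np.array(d,float),PY)
movel(f(-5,160,24),tool(PY),max_speed=120,guard=12)
print(movel(f(-5,0,12),tool(PY),max_speed=90,guard=8))
s=read_state();print(s['eef_pos']-f(-5,0,12),s['ft_force'].round(1),s['time'],s['qpos'].round(2),s['finger_gap'])
ims=[]
for n in('scene','side','wrist'):
    c=camera(n);pickle.dump(c,open(f'p_{n}.pkl','wb'));ims.append(c['image'])
cv2.imwrite('pics/p.png',np.hstack([cv2.resize(ims[0][150:280,260:420],(400,325)),cv2.resize(ims[1][120:250,240:400],(400,325))]))
```

```text
-50 2968 [-15.3   3.5  17.8] [-19.  19.]
-44 5837 [-16.5   4.8  19.8] [-19.5  19.8]
-38 666 [19.4 19.8 20.3] [-18.2  18.7]
-32 582 [19.4 19.8 20.3] [-19.   19.6]
-26 599 [19.3 19.8 20.3] [-19.5  20.6]
-20 508 [19.4 19.8 20.3] [-20.3  20.6]
-14 467 [19.4 19.8 20.2] [-19.9  19.8]
-8 414 [19.4 19.9 20.2] [-19.8  19.8]
-2 210 [19.3 19.8 20.1] [-20.2  19.9]
4 0  
10 0  
16 0  
False
[0.08813938 0.50554736 0.05991266] [ 0.8 -0.1 -1. ] 12.525 [ 0.6   0.76 -0.69  2.31  2.45  0.57 -0.67] 41.286645456663784
```

View pics/p.png

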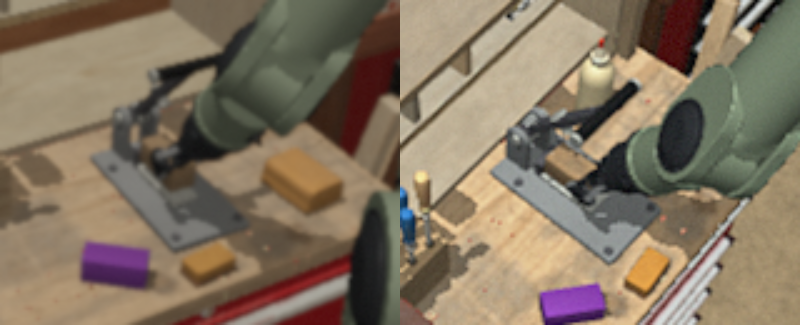

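Block is level in the fingers and hovering over the anvil, with the hand clear below the bar and the press at rest. I'll check lateral alignment numerically from this wrist view, comparing the anvil and base with the block.

Run:
```python
from h import *
c=pickle.load(open('p_wrist.pkl','rb'));P=cloud(c)
L=(P-O)@frame(PY)
def span(zl,zh,x0,x1,lo=-80,hi=80):
    m=(L[...,2]>zl)&(L[...,2]<zh)&(L[...,0]>x0)&(L[...,0]<x1)&(abs(L[...,1])<90)
    return m.sum(),np.percentile(L[m],[1,50,99],axis=0).round(1).tolist() if m.sum()>5 else ''
for a in [(10,18,-140,-110),(10,18,-110,-90),(10,18,-90,-70),(20.5,28,-60,-40),(20.5,28,-55,-50),(72,80,-45,-30),(72,80,-30,-15),(72,80,-15,0)]: print(a,span(*a))
print(read_state()['eef_pos'])
```

```text
(10, 18, -140, -110) (np.int64(10136), [[-118.5, -62.7, 12.4], [-114.4, 0.1, 14.2], [-110.1, 61.8, 17.9]])
(10, 18, -110, -90) (np.int64(20196), [[-109.8, -62.6, 12.5], [-100.9, -0.2, 14.0], [-90.2, 61.7, 15.7]])
(10, 18, -90, -70) (np.int64(13839), [[-89.8, -62.5, 12.7], [-80.9, -0.6, 14.1], [-70.2, 61.7, 15.4]])
(20.5, 28, -60, -40) (np.int64(2681), [[-55.8, -21.6, 20.7], [-49.9, -0.3, 24.0], [-40.2, 20.9, 25.2]])
(20.5, 28, -55, -50) (np.int64(994), [[-55.0, -21.7, 20.6], [-53.3, -0.8, 23.9], [-50.1, 21.0, 25.2]])
(72, 80, -45, -30) (np.int64(2303), [[-44.9, -24.5, 72.4], [-39.1, 0.2, 75.8], [-30.2, 25.7, 79.7]])
(72, 80, -30, -15) (np.int64(1403), [[-29.9, -20.3, 75.1], [-23.3, 0.6, 75.8], [-15.3, 21.1, 79.4]])
(72, 80, -15, 0) (np.int64(1005), [[-14.9, -19.5, 75.2], [-8.0, 0.2, 75.8], [-0.4, 20.3, 76.4]])
[569.2940927  -91.59278051  47.71839746]
```

Run:
```python
from h import *
f=lambda *d: tcp(SEAT+frame(PY)@np.array(d,float),PY)
st=lambda:(lambda s:(((s['eef_pos']-f(0,0,0))@frame(PY)).round(2),s['ft_force'].round(1),round(s['time'],2)))(read_state())
print(movel(f(-5,-.7,2),tool(PY),max_speed=40,guard=6),st())
print(movel(f(6,-.7,2),max_speed=12,guard=5),st())
x=st()[0][0]
print(movel(f(x,-.7,-4),max_speed=12,guard=4),st())
wait(.2);print(st())
open_gripper();wait(.2);print(st(),read_state()['finger_gap'])
T=tool(PY)
# back out along the tool axis, then look
e=read_state()['eef_pos'];print(movel(e-50*T[:,2],max_speed=60,guard=6),st())
c=camera('wrist');pickle.dump(c,open('r.pkl','wb'));cv2.imwrite('pics/r.png',c['image'])
L=(cloud(c)-O)@frame(PY)
for x0 in range(-45,48,10):
    m=(L[...,2]>60)&(L[...,2]<70)&(L[...,0]>x0)&(L[...,0]<x0+10)&(abs(L[...,1])<40);print(x0,m.sum(),np.percentile(L[m],[1,50,99],axis=0).round(1).tolist() if m.sum()>5 else '')
```

```text
False (array([-5.25, -0.58,  1.51]), array([-0.3, -0.7, -1. ]), 13.07)
True (array([-0.63, -0.68,  1.63]), array([ 0.3, -0.8, -0.9]), 13.6)
True (array([-0.59, -0.66,  0.38]), array([-3.6, -0.5,  9.7]), 13.87)
(array([-0.61, -0.7 ,  0.39]), array([-4.1, -0.1,  8.8]), 14.07)
(array([-0.97, -0.68, -0.02]), array([-0.1, -0.3, -0. ]), 14.78) 85.17203702605697
False (array([-29.53,  -0.7 ,  40.79]), array([ 0.6, -0.2, -0.6]), 15.76)
-45 1248 [[-44.6, -21.0, 60.1], [-42.0, -1.0, 63.8], [-35.2, 19.3, 65.0]]
-35 739 [[-34.9, -21.1, 63.0], [-30.2, -1.0, 64.2], [-25.1, 19.5, 65.1]]
-25 640 [[-24.8, -21.1, 63.2], [-20.2, -1.0, 64.2], [-15.1, 19.4, 65.0]]
-15 571 [[-14.9, -20.8, 63.3], [-10.2, -0.4, 64.3], [-5.1, 19.4, 64.9]]
-5 500 [[-4.9, -21.0, 63.4], [-0.0, -1.0, 64.3], [4.9, 19.3, 65.0]]
5 447 [[5.1, -20.8, 63.4], [9.8, -1.0, 64.3], [14.8, 19.4, 65.0]]
15 395 [[15.1, -20.8, 63.4], [19.8, -1.0, 64.3], [24.9, 19.4, 64.9]]
25 354 [[25.1, -20.6, 63.6], [30.1, -0.3, 64.3], [34.8, 19.6, 65.0]]
35 218 [[35.1, -20.8, 63.3], [38.3, -0.3, 64.3], [42.1, 19.7, 64.9]]
45 0
```

View pics/r.png

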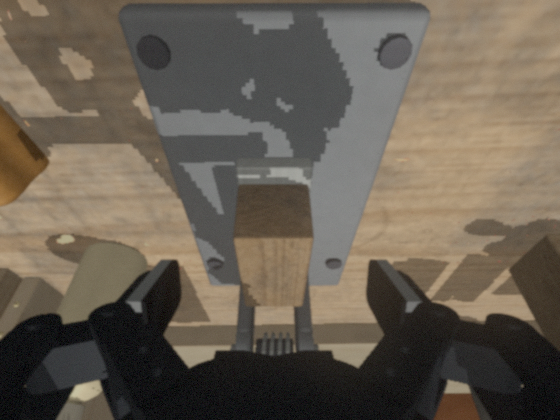

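The block sits on the anvil within about 0.5 mm of its centreline, rear end at x≈-44. I'll nudge it gently from behind to be sure it's seated against the stop.

Run:
```python
from h import *
T=tool(PY)
s0=read_state();print(((s0['eef_pos']-O)@frame(PY)).round(1))
for x in(-60,-64,-68,-72):
  for z in (95,70,44): print(x,z,inverse_kinematics(pp(x,-.6,z),T) is not None,end=' ')
try:
    movel(pp(-66,-.6,80),max_speed=60,guard=6)
    clamp()
    print(movel(pp(-66,-.6,43),max_speed=60,guard=6))
    print(movel(pp(-44,-.6,43),max_speed=12,guard=4),((read_state()['eef_pos']-O)@frame(PY)).round(2),read_state()['ft_force'].round(1))
    movel(pp(-64,-.6,44),max_speed=60)
    c=camera('wrist');L=(cloud(c)-O)@frame(PY)
    m=(L[...,2]>63)&(L[...,2]<65.5)&(abs(L[...,1])<40)&(L[...,0]<60);print(np.percentile(L[m],[.2,1,50,99,99.8],axis=0).round(1).tolist())
except PlanningError as e: print(e)
print(read_state()['time'],((read_state()['eef_pos']-O)@frame(PY)).round(1))
```

```text
[-37.8  -0.6  76.4]
-60 95 True -60 70 True -60 44 True -64 95 True -64 70 True -64 44 True -68 95 True -68 70 False -68 44 False -72 95 False -72 70 False -72 44 False False
True [-49.74  -0.54  42.64] [-0.2 -0.7  0.9]
[[-93.9, -14.2, 63.0], [-93.6, -13.7, 63.0], [-24.8, -0.5, 64.3], [16.2, 12.4, 65.4], [18.5, 12.7, 65.4]]
19.6833 [-64.   -0.7  44. ]
```

Run:
```python
from h import *
T=tool(PY)
print(movel(pp(-62,150,85),max_speed=120,guard=8))
q1=np.array([ 0.02,0.55,-0.86,2.25,1.69,0.74,-0.53]);q0=np.array([-0.53,0.11,0.09,1.67,-0.01,1.36,1.14])
goto_joints(q1);goto_joints((q0+q1)/2);goto_joints(q0)
N=tool(PY,0)
movep(pp(-45,0,330),N)
s=read_state();print(s['time'],s['ft_force'].round(1),s['finger_gap'])
c=camera('wrist');pickle.dump(c,open('b.pkl','wb'))
im=c['image'];a=[camera(n)['image'] for n in('scene','side')]
cv2.imwrite('pics/b.png',np.hstack([cv2.resize(im,(400,300)),cv2.resize(a[1][110:230,230:390],(400,300))]))
print(rect(c,225,255,(400,650),(-200,50),243)[2:],rect(c,60,67,(530,650),(-140,-50),64)[2:])
```

```text
False
24.6333 [-0.4  0.3  0.5] -0.09100343462396827
(((545.10009765625, -91.23638916015625), (134.34617614746094, 27.658103942871094), 87.57610321044922), [[528.4000244140625, -157.8000030517578], [556.0999755859375, -158.89999389648438], [561.7999877929688, -24.700000762939453], [534.0999755859375, -23.5]]) (((560.635498046875, -92.30117797851562), (40.683048248291016, 41.08729553222656), 87.57624816894531), [[539.2000122070312, -111.80000305175781], [580.2999877929688, -113.5], [582.0, -72.80000305175781], [541.0, -71.0999984741211]])
```

View pics/b.png

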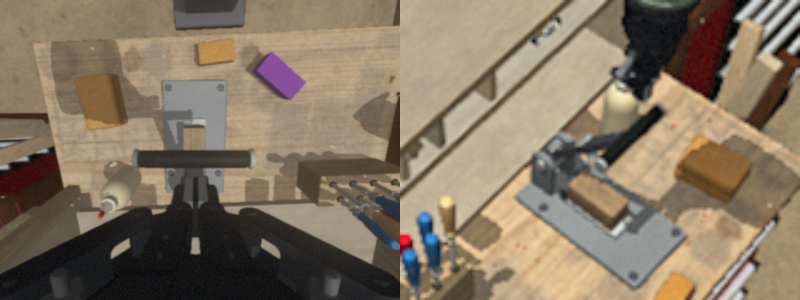

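Bar is centred under the closed fingers and at rest; the block is in place (rear end at press x≈-42.4, so its front end is at the stop). Pressing now.

```bash
cat > press.py <<'E'
from h import *
N=tool(PY,0)
def rep(t):
    s=read_state();e=(s['eef_pos']-O)@frame(PY);print(t,e.round(1),s['ft_force'].round(1),round(s['time'],2));return s
def arc(deg,dz=0): a=np.radians(deg);return pp(90-200*np.cos(a),0,95+dz+200*np.sin(a))
E
python3 - <<'E'
from press import *
movel(arc(50,15),N,max_speed=100)
print(movel(arc(50,-6),max_speed=20,guard=1.5));s=rep('touch')
if abs(s['eef_pos'][2]-248)<6:
    for d in range(45,0,-5): movel(arc(d),max_speed=60,guard=25); rep(d) if d%10==5 else 0
    movel(arc(2),max_speed=30,guard=20);rep(2)
    print(movel(arc(0,-8),max_speed=12,guard=17));rep('press')
    wait(.3);rep('hold')
E
```

```text
True
touch [-39.2  -0.  247.7] [-2.2  0.6  6.4] 26.35
45 [-52.1  -0.  236.4] [-6.4  1.5 10.6] 26.78
35 [-7.450e+01 -1.000e-01  2.096e+02] [-6.   0.8  9.5] 27.67
25 [-9.110e+01 -1.000e-01  1.799e+02] [-3.7  0.2  7.2] 28.55
15 [-102.8   -0.   147.3] [-3.6 -0.1  7.1] 29.43
5 [-108.8   -0.   113.1] [-2.5 -0.   6.8] 30.32
2 [-109.9   -0.   102.6] [-4.3  0.1  6.5] 30.82
True
press [-110.2   -0.    94.4] [-4.9  0.8 22.5] 31.59
hold [-110.2   -0.    94.5] [-4.1  0.8 20.4] 31.89
```

Run:
```python
from press import *
e=read_state()['eef_pos']
print(movel(e+[0,0,-4.],max_speed=6,guard=9));rep('press')
wait(1.0);rep('hold')
c=camera('side');cv2.imwrite('pics/h.png',cv2.resize(c['image'][110:230,230:390],(640,480)))
movel(arc(1),max_speed=10);rep('ease')
for d in range(4,53,3):
    movel(arc(d),max_speed=30)
    if d%2==0: rep(d)
rep('end')
movel(arc(52,25),max_speed=30);rep('off')
movel(arc(52,110),max_speed=120)
c=camera('wrist');d=camera('side');pickle.dump((c,d),open('f.pkl','wb'))
cv2.imwrite('pics/f.png',np.hstack([cv2.resize(c['image'],(400,300)),cv2.resize(d['image'][110:230,230:390],(400,300))]))
print(rect(c,225,255,(400,650),(-200,50),243)[2:],rect(c,60,67,(530,650),(-140,-50),64)[2:]);rep('')
```

```text
True
press [-110.2   -0.    94.5] [-4.4  0.8 20.2] 32.14
hold [-110.2   -0.    94.6] [-4.4  1.3 18.8] 33.14
ease [-109.9    0.    99.2] [-4.5  0.1  6.2] 33.88
4 [-108.9    0.   109.9] [-2.9 -0.1  6.4] 34.38
10 [-105.7    0.   130.9] [2.9 0.1 4.5] 35.38
16 [-102.1    0.   150.5] [3.1 0.5 4.5] 36.38
22 [-95.2   0.  170.2] [ 1.6 -0.2  4.1] 37.38
28 [-86.5   0.  189. ] [ 2.4 -0.6  2.5] 38.38
34 [-75.8  -0.  206.9] [ 1.8 -0.1  2.3] 39.38
40 [-63.2  -0.  223.6] [1.8 0.2 2.2] 40.38
46 [-48.9  -0.  238.9] [0.5 0.2 1.8] 41.38
52 [-33.2  -0.  252.5] [ 0.5  0.5 -0.3] 42.38
end [-33.2  -0.  252.5] [ 0.5  0.5 -0.3] 42.38
off [-33.2   0.  277.4] [ 0.1  1.  -0.1] 43.37
(((546.0038452148438, -91.31585693359375), (134.3040313720703, 28.049474716186523), 87.87462615966797), [[529.5, -157.89999389648438], [557.5, -158.89999389648438], [562.5, -24.700000762939453], [534.5, -23.700000762939453]]) (((553.8330688476562, -91.94562530517578), (40.13677978515625, 27.229028701782227), 87.47557067871094), [[539.2999877929688, -111.4000015258789], [566.5999755859375, -112.5999984741211], [568.2999877929688, -72.5], [541.0999755859375, -71.30000305175781]])
 [-3.340e+01  1.000e-01  3.618e+02] [ 1.   0.4 -0.4] 44.33
```

View pics/f.png

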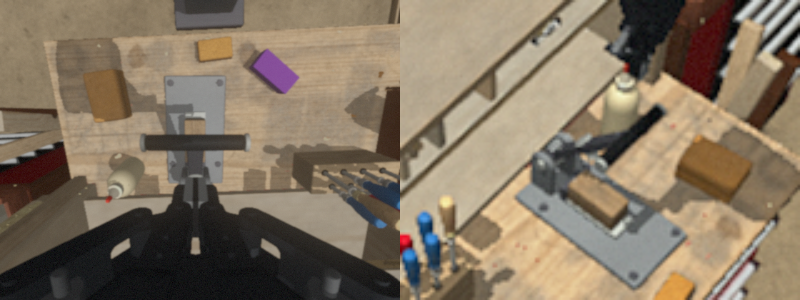

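Run:
```python
from press import *
rep('final');finish_job()
```

```text
final [-3.340e+01  1.000e-01  3.618e+02] [ 1.   0.4 -0.4] 44.33
the job is handed in; nothing more can be done
```

I placed the block on the anvil, pressed the bar down onto it, eased it back to rest and handed the job in at 44.3 s.

- **Block:** I gripped it with the hand tilted 35° and brought it in sideways under the bar. I lowered it onto the anvil, let go, and nudged it from behind until it met the stop. In the wrist camera it lies within about 0.5 mm of the anvil's centreline. Its rear end is where it should be with the front against the stop, to within about 2 mm. It had not moved after pressing.
- **Press:** The bar went down along its arc until the stamp bore on the block. I held it there for a little over 1 s at about 19–20 N on the bar (peak reading 22.5 N). About 6.5 N of that is the spring, so I estimate the stamp load at nearly 30 N.
- **Return:** I eased the bar up over about 9 s, and the wrist force showed contact at every reading until the arm was back at rest.
- **Last checks:** The camera shows the bar at its rest position and the block in place. The other objects in view look as they were, and the robot touches nothing.

**What did not go as planned:** I tried to raise the pressing force towards 30 N, but the force guard stopped that move almost at once, so the hold stayed near 20 N. When the block first touched the stop, the force reading right afterwards was near zero. That is why I added the nudge. Its own reading was also near zero, so the seating rests on the camera measurement.

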